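# Open the stall's combination cash box and put the money tin away

### The arm

A 7-joint arm with a two-finger parallel gripper is mounted at the origin on the work surface. World frame = base frame: x ahead of the robot, y to its left, z up, the work surface at z = 0. Lengths are in m, angles in rad, forces in N, time in s.
With the tool pointing down it reaches from about 0.4 to 0.85 m from the base axis. Payload 4.5 kg.
Tool frame: the origin (TCP) lies at the very end of the fingers, on their centre line; the grasp point (between the pads) lies 19 mm behind it; z points along the fingers, y is the line along which they close (so a half turn about z gives the same grasp; the last joint's range is limited). The gripper opens to 88 mm and grips with 3 to 60 N. Pads are 18 mm wide; open, the fingers measure 123 mm over their backs; the gripper's body (75 mm by 187 mm) begins 45 mm behind the grasp point.
Start: joints at [-1.171, 0.689, -0.195, 1.565, 0.157, 0.902, -0.215], TCP at [0.224, 0.584, 0.239] pointing down, gripper open.
Joint ranges: [-3.01, 3.01], [-0.46, 2.08], [-1.47, 1.51], [0.13, 2.56], [-1, 4.14], [0.04, 2.09], [-2.66, 2.66]. Speed limits (rad/s): [2.57, 2.57, 3.14, 3.14, 3.14, 3.14, 3.14].

### API

Orientations are given as a unit quaternion [x, y, z, w].
In Python, from plant import r gives the robot as it stands. The module is installed in compiled form; this text tells all that it offers.
- The arm moves only by the tool step_arm, never from a script. Its argument "increments" is a list of rows, each a list of 2 entries, a list of its own where there are three numbers: the shift along the world's x, y, z in cm, then the turn, a rotation vector about the world's x, y, z in degrees. A call has exactly 10 rows; each row shifts and turns the commanded pose from where the row before left it; what a row does not reach is not made up. A row lasts 1/10 s, in which the tool goes at most 50 mm and 8.59 degrees, less where a joint would pass 70% of its speed; a pose out of reach is approached as far as the arm can. A call is refused whole if a number of a shift passes 5 or a number of a turn 8.59, either way. A call with a gripper value outside its range is refused whole. "fingers" is the opening, from 0 (shut) to 1 (fully open), set as the call begins (left out, the last holds). The fingers move at their own pace and stop on an object; "grip_force" is the grip in N (left out, the last holds). Time passes only in rows, so rows that do not move let the fingers close, or fill a call up. It gives the time, the measured TCP pose, the force, the opening and the grip force at its end, in the units of the state.
- r.get_state(): the state, without advancing time (a new reading comes with each control period).
- r.snapshot(name): name is "scene" or "top" or "wrist"; returns (picture, depth): 384x512x3 uint8, red, green, blue; 384x512 float32, m along the optical axis (not along the pixel's ray), 0 where there is no reading.
- r.calibration(name): a dict with "fov_y" (degrees; the focal length in pixels is half the picture's height over the tangent of half this angle, whatever the lens; pixels are square), "cx", "cy" (the principal point, pixels), "k1" (the pictures are not rectified: a ray, as slopes to the right and down, at radius r is drawn at 1 + k1 r^2 times it, then the intrinsics apply), "R" (3x3) and "t" (3): a world point X has camera coordinates R X + t. Camera axes: x right, y down, z forward; pixel columns grow to the right and rows downward; lengths in m; the calibration is good to about 2 mm. A picture is of the moment at which its call begins: read the wrist's pose just before it. calibration takes no time and is no camera call; for the wrist camera it gives the pose at the moment of the call.
- r.finish_job(): hands the job in; it is judged then, once.
The state is a dict: "clock": time; "q": joint angles; "qd": joint speeds; "joint_torque": joint torques, N m; "tool_pos": TCP position; "eef_rot": TCP orientation; "contact_force": force on the tool from outside, world axes, zero at the start; "moment": the same for the moment, N m; "opening": opening from 0.0 (shut) to 1.0 (fully open); "finger_force": force on a finger pad.
Only numpy, scipy, OpenCV 4.12 (cv2) and the standard library are available. Lean on these libraries where they do the work, as an engineer would, in place of code of your own. Each camera call takes 0.05 s, during which the arm holds its last target. There are 200 camera calls.

### The job

Unlock the cash box: facing its sloping lock panel (which looks away from the robot), turn the left dial to 5 and the right dial to 2, slide the latch fully down the slope, and swing the lid open until it stands about upright or further. Then set the money tin down gently (do not drop it), upright, on the floor of the box's empty left compartment, leaving dials, latch and lid as they are, and without knocking the other things on the table out of place.

Things in the scene. Friction and masses are not known exactly. Their poses are not given: they have to be found in the camera images.
- cash_box: Grey steel cash box fixed to the table, 245 deep (x) x 280 wide (y) x 120 mm high; origin on the table under its middle, x from front to back, y to the left of one who faces its front, z up. Its front looks away from the robot. Front: lock panel sloping 35 degrees, from x -125, z 45 up to x -25, z 115; on its middle dials at y 85 and -85, latch at y 0. Behind it, the well, x -18 to 117, wall rims at z 113.
- dial_left (a joint): Left dial (box y +85): black pointer knob, white line at the pointing end, turning about the panel's normal. rad, 0 to 4.363, grows clockwise as seen facing the panel. Round it six numbers as groups of 1 to 6 white dots, clockwise, 1 straight up the slope; the pointer is at n when the value is (n-1) x 0.8727. No click stops, stays where left (0.06 N m). The lock needs it within 0.17 rad.
- dial_right (a joint): Right dial (box y -85), alike in every way.
- dial_left_grip (a point): Centre of the left dial's grip bar, 24 mm out from the panel on the dial's axis. The bar is 36 mm long, 12 mm thick, from 6 to 38 mm out from the panel; below it is the disc, radius 23 mm, top 8 mm out. Axes turn with the dial: x along the bar towards the pointing end, z out of the panel.
- dial_right_grip (a point): The same point and axes for the right dial.
- latch (a joint): Latch between the dials, m: 0 locked (up the slope), 0.022 fully slid down the slope. Held by pins until both dials stand at their numbers; then slides with about 2 N and stays where left. The lid is free once it is past about 0.018.
- latch_grip (a point): Middle of the latch's steel grip tab, 22 mm out from the panel. Tab 18 mm long (up the slope), 13 mm wide (across, box y), from 3 to 33 mm out. Axes: x up the slope, y to the box's left, z out of the panel.
- lid (a joint): Lid, rad: 0 shut, up to 1.9 open (1.57 is upright); hinge along y at the back. Stiff hinge: stays at any angle; takes about 3 N at the bar. Held down by the latch's bolt when locked.
- lid_bar (a point): Middle of the lid's round steel grip bar, 9 mm thick, 64 mm free length along y between two arms, standing out 27 mm in front of the lid's front edge above the panel's top, 180 mm from the hinge and 12 mm above its level when shut. Axes turn with the lid: x towards the hinge, z out of the lid's upper face.
- lid_hinge (a point): Middle of the lid's hinge line, box x 120, z 115 mm. The lid plate (284 mm wide, 4 mm thick) reaches 145 mm from it towards the front.
- well (a point): Middle of the floor of the empty left compartment, 135 mm (x) by 144 mm (y) inside, 103 mm deep, floor 10 mm above the table; axes as the box's. A partition, rim at z 90 mm, parts it from the right compartment, which holds coin rolls.
- tin: Money tin: plain steel can, 56 mm across (the rim of its lid 59 mm), 89 mm tall, with a dark coin slot in its flat top, 0.25 kg; origin at the middle of its base, z up.
- stump: Bystander: upright bark log offcut, 64 mm across, 75 mm tall; origin at its base.
- jar: Bystander: clear-walled jar with a screw cap, 62 mm across, 92 mm tall; origin at its base.
- bowl: Bystander: brass bowl, 72 mm across, 50 mm tall; origin at its base.
- front_log: Bystander: short bark log lying before the box, 36 mm thick, 110 mm long along its y; origin on the table under its middle.
- soap: Bystander: carton 50 x 80 x 35 mm; origin under its middle.
Mind the look-alikes: they are no part of the job. Leave any green or orange look-alike of the tin alone.

How it is judged:
On the way, in this order (a step that is already met when the one before it is completed fails the run):
1. both dials stand at the code: left at 5, right at 2 (within 0.17 rad) (value of joint dial_left between 3.3207 and 3.6607 rad and value of joint dial_right between 0.7027 and 1.0427 rad), for 0.2 s.
2. the latch is slid down (all of step 1 and value of joint latch above 0.018 m), for 0.2 s.
3. the lid is swung open (value of joint lid above 1.3 rad), for 0.2 s.
At the end, for the whole second after the job is handed in: Left dial at 5 and right dial at 2 (each within 0.17 rad), latch at least 18 mm down, lid open more than 1.3 rad and still, and the money tin standing upright (within 0.12 rad), at rest on the floor of the left compartment (all of step 2 and value of joint lid above 1.3 rad and x of tin in the frame of well between -0.042 and 0.042 m and y of tin in the frame of well between -0.048 and 0.048 m and z of tin in the frame of well below 0.006 m and angle between tin's own z axis and vertical below 0.12 rad and linear speed of tin below 0.02 m/s and velocity of joint lid between -0.05 and 0.05 rad/s); the robot touches nothing.
It fails at once if a bystander is pushed more than 30 mm from its place (distance of any of stump, jar, bowl, front_log, soap from where it was at the start of the episode above 0.03 m).
It fails at once if the tin is dropped into the box (falls faster than 0.6 m/s in the well) (horizontal distance between tin and well below 0.07 m and z of tin in the frame of well below 0.09 m and linear speed of tin above 0.6 m/s).
It also fails if it takes over 72 s, if anything falls off the work surface, if the arm or the gripper's body presses on something with over 40 N, if the wrist force passes 120 N, or if a joint passes its speed limit or range.

## Working session

There is one attempt and no reset: what is moved stays moved. The work goes in short steps, Python scripts to look and compute and a tool call to move; the robot and the scene stay as the last step left them, time stands still between calls to the robot, and variables do not carry over. Pictures are saved under pics/ and viewed, at most 10 in all, crops included, and the job is handed in when it is done.

Besides the shell and the picture viewer there is one more tool, called after "Request:" in YAML: its name, and indented under it one key for each argument. step_arm: Moves the arm, as the interface text tells. Its arguments: {"type":"object","properties":{"increments":{"type":"array","items":{"type":"array"}},"fingers":{"type":"number"},"grip_force":{"type":"number"}},"required":["increments"]}

```bash
mkdir -p pics && cat > h.py <<'E'
import numpy as np, cv2
from plant import r
from scipy.spatial.transform import Rotation as Ro
def snap(n,save=None):
    c=r.calibration(n); p,d=r.snapshot(n)
    if save: cv2.imwrite(f'pics/{save}.png',p[:,:,::-1])
    return p,d,c
def K(c):
    f=192/np.tan(np.radians(c['fov_y'])/2)
    return np.array([[f,0,c['cx']],[0,f,c['cy']],[0,0,1]])
def rays(c,uv):
    uv=np.asarray(uv,float).reshape(-1,1,2)
    n=cv2.undistortPointsIter(uv,K(c),np.array([c['k1'],0,0,0,0]),None,None,(3,40,1e-9)).reshape(-1,2)
    return np.c_[n,np.ones(len(n))]
def world(c,uv,z):   # z: depth per pixel
    X=rays(c,uv)*np.asarray(z).reshape(-1,1)
    return (X-np.asarray(c['t']))@np.asarray(c['R'])
def onplane(c,uv,h):
    R=np.asarray(c['R']);o=-R.T@np.asarray(c['t']); d=rays(c,uv)@R
    return o+d*((h-o[2])/d[:,2:3])
def cloud(c,d):
    v,u=np.mgrid[0:384,0:512]; uv=np.c_[u.ravel(),v.ravel()]
    return world(c,uv,d.ravel()).reshape(384,512,3)
def proj(c,X):
    R=np.asarray(c['R']); 
    return cv2.projectPoints(np.asarray(X,float).reshape(-1,1,3),cv2.Rodrigues(R)[0],np.asarray(c['t'],float),K(c),np.array([c['k1'],0,0,0,0]))[0].reshape(-1,2)
E
python3 - <<'E'
from h import *
for n in ('scene','top'):
    p,d,c=snap(n,n+'0'); np.savez(n+'0.npz',p=p,d=d); print(n,{k:np.round(v,3).tolist() for k,v in c.items()})
a=[cv2.imread(f'pics/{n}0.png') for n in('scene','top')]
s=r.get_state(); print(s['tool_pos'],s['eef_rot'],s['clock'],s['opening'])
E
```

```text
scene {'fov_y': 56.183, 'cx': 251.879, 'cy': 188.026, 'k1': -0.002, 'R': [[-0.655, 0.756, -0.005], [0.594, 0.511, -0.621], [-0.467, -0.409, -0.784]], 't': [0.336, -0.338, 1.363]}
top {'fov_y': 47.456, 'cx': 254.838, 'cy': 187.408, 'k1': -0.065, 'R': [[0.01, -1.0, -0.002], [-0.997, -0.01, -0.082], [0.082, 0.003, -0.997]], 't': [0.061, 0.597, 1.563]}
[0.22339364 0.58311328 0.23800402] [ 1.81845587e-01  9.83326755e-01 -8.16471100e-04 -9.24166917e-05] 0.1 0.9982378253983543
```

View pics/scene0.png

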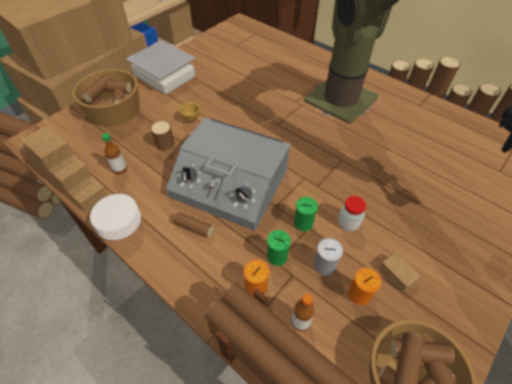

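View pics/top0.png

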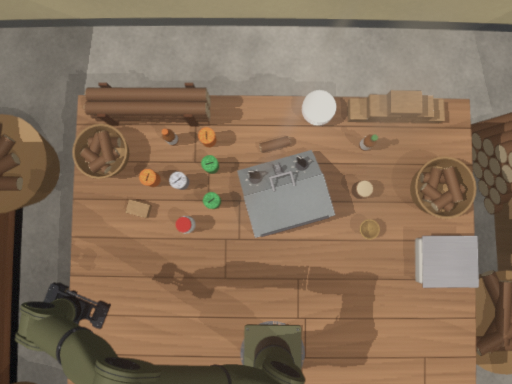

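The scene picture shows the grey box at about (230,170) with its panel towards the camera. Tin candidates in the scene picture:
- plain grey can (328,255), which is (178,180) in the top picture
- green cans (305,213) and (278,247)
- orange cans (257,275) and (365,285)
- red-capped jar (352,212)

I choose the grey can. Next I measure it and the box, and crop in close.

```bash
python3 - <<'E'
from h import *
A=[]
for n in ('scene','top'):
    z=np.load(n+'0.npz'); p,d=z['p'],z['d']; c=r.calibration(n); P=cloud(c,d); A.append(P[d>0])
    # table check
    print(n,'valid',(d>0).mean())
    m=(d>0)&(P[...,2]>.02)&(P[...,0]>.3)&(P[...,0]<1)&(abs(P[...,1])<.6)
    k,l,st,ce=cv2.connectedComponentsWithStats(m.astype(np.uint8))
    for i in range(1,k):
        if st[i,4]>60:
            q=P[l==i]; t=q[q[:,2]>np.percentile(q[:,2],95)-.006]
            print(np.round(ce[i]),st[i,4],'top z',np.round(np.percentile(q[:,2],95),3),'topctr',np.round((t.min(0)+t.max(0))[:2]/2,3),'ext',np.round(np.ptp(t,axis=0)[:2],3))
    t=P[m&(P[...,2]<.125)&(P[...,2]>.108)&(abs(P[...,1]+.1)<.25)]
    print('lid rect',cv2.minAreaRect(t[:,:2].astype(np.float32)),np.median(t[:,2]))
    s=P[m&(abs(P[...,1]+.1)<.3)]; 
s=cv2.resize(cv2.imread('pics/scene0.png')[155:245,160:380],None,fx=3.6,fy=3.6,interpolation=2)
s2=cv2.resize(cv2.imread('pics/scene0.png')[110:230,160:300],None,fx=4,fy=4,interpolation=2)
t2=cv2.resize(cv2.imread('pics/scene0.png')[230:290,290:350],None,fx=3.5,fy=3.5,interpolation=2)
o=np.zeros((480,790,3),np.uint8); o[:480,:560]=s2; o[:210,570:780]=t2
cv2.imwrite('pics/crop0.png',o)
E
```

```text
scene valid 0.9963531494140625
[167.  73.] 899 top z 0.084 topctr [ 0.367 -0.558] ext [0.133 0.083]
[115. 104.] 1515 top z 0.101 topctr [ 0.601 -0.544] ext [0.218 0.111]
[189. 111.] 276 top z 0.052 topctr [ 0.453 -0.34 ] ext [0.071 0.071]
[228. 171.] 8774 top z 0.122 topctr [ 0.558 -0.05 ] ext [0.273 0.31 ]
[161. 134.] 459 top z 0.078 topctr [ 0.597 -0.319] ext [0.062 0.064]
[ 62. 166.] 3038 top z 0.152 topctr [ 0.89  -0.448] ext [0.08  0.114]
[113. 154.] 480 top z 0.15 topctr [ 0.765 -0.335] ext [0.019 0.02 ]
[115. 217.] 1735 top z 0.075 topctr [ 0.891 -0.161] ext [0.118 0.12 ]
[305. 212.] 598 top z 0.09 topctr [0.549 0.22 ] ext [0.06  0.058]
[352. 212.] 674 top z 0.094 topctr [0.464 0.316] ext [0.054 0.053]
[192. 224.] 480 top z 0.037 topctr [ 0.762 -0.002] ext [0.051 0.112]
[278. 246.] 657 top z 0.09 topctr [0.679 0.23 ] ext [0.059 0.058]
[328. 255.] 692 top z 0.09 topctr [0.618 0.339] ext [0.061 0.058]
[400. 270.] 714 top z 0.039 topctr [0.518 0.491] ext [0.065 0.088]
[266. 336.] 8198 top z 0.154 topctr [0.888 0.382] ext [0.119 0.288]
[364. 284.] 798 top z 0.092 topctr [0.627 0.4
[... 1048 characters left out ...]
45] ext [0.218 0.11 ]
[149. 178.] 280 top z 0.091 topctr [0.625 0.447] ext [0.057 0.058]
[179. 180.] 246 top z 0.091 topctr [0.615 0.338] ext [0.057 0.053]
[363. 189.] 313 top z 0.081 topctr [ 0.592 -0.319] ext [0.061 0.061]
[211. 200.] 237 top z 0.092 topctr [0.546 0.221] ext [0.056 0.053]
[138. 208.] 318 top z 0.039 topctr [0.517 0.494] ext [0.064 0.085]
[185. 224.] 261 top z 0.095 topctr [0.46  0.315] ext [0.052 0.049]
[371. 229.] 186 top z 0.053 topctr [ 0.448 -0.343] ext [0.068 0.07 ]
[431. 254.] 1015 top z 0.086 topctr [ 0.365 -0.559] ext [0.126 0.082]
lid rect ((0.6194050908088684, -0.1482504904270172), (0.26492616534233093, 0.5643353462219238), 27.340871810913086) 0.11786650473297237
```

View pics/crop0.png

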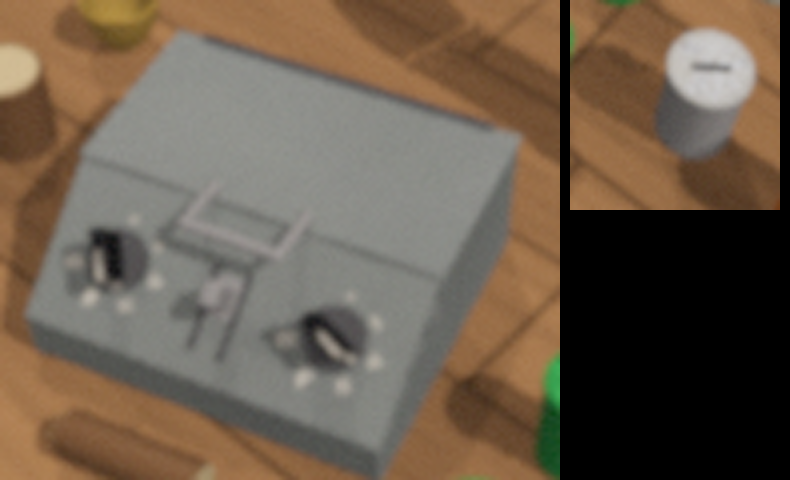

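The crop shows that the grey can is plain with a slot, so it is the tin. It also shows both dials, the latch and the bar. Next come the box pose and the dial angles.

```bash
cat > fit.py <<'E'
from h import *
for n,xy in (('scene',(228,171)),('top',(285,194))):
    z=np.load(n+'0.npz'); p,d=z['p'],z['d']; c=r.calibration(n); P=cloud(c,d)
    m=(d>0)&(P[...,2]>.02)&(abs(P[...,1])<.6)&(P[...,0]<1)
    k,l=cv2.connectedComponents(m.astype(np.uint8)); b=l==l[xy[1],xy[0]]
    t=(b&(P[...,2]>.1145)&(P[...,2]<.1245)).astype(np.uint8); t=cv2.morphologyEx(t,cv2.MORPH_OPEN,np.ones((9,9)))
    q=P[t>0]; rc=cv2.minAreaRect(q[:,:2].astype(np.float32)); print(n,rc,np.median(q[:,2]))
    bx=cv2.boxPoints(rc); e=[bx[1]-bx[0],bx[2]-bx[1]]; L=max(e,key=np.linalg.norm); L=L/np.linalg.norm(L)
    if L[1]>0: L=-L      # box y -> world -y
    yb=np.r_[L,0]; xb=np.cross(yb,[0,0,1])
    # lid centre is at box x 47.5
    ctr=np.r_[rc[0],0]-.0475*xb
    print(' box yaw',np.degrees(np.arctan2(xb[1],xb[0])),'ctr',ctr)
    R=np.c_[xb,yb,[0,0,1]]; Q=(P-ctr)@R
    u=np.array([.8192,0,.5736]); nn=np.array([-.5736,0,.8192]); 
    w=(Q-np.array([-.075,0,.08])); U=w@u; H=w@nn; Y=Q[...,1]
    fl=b&(abs(H)<.006)&(abs(U)<.055)&(abs(Y)<.14); print(' panel H',np.median(H[fl]),'U,Y range',np.percentile(U[fl],[1,99]),np.percentile(Y[fl],[1,99]))
    for nm,y0 in (('L',.085),('R',-.085)):
        g=b&(np.hypot(U,Y-y0)<.03)
        k=g&(H>.026)
        cen=np.array([U[k].mean(),Y[k].mean()-y0]); pts=np.c_[U[k],Y[k]-y0]; ev,V=np.linalg.eigh(np.cov(pts.T))
        a=np.degrees(np.arctan2(-V[1,1],V[0,1]))   # clockwise from up slope (right = -y)
        g2=g&(np.hypot(U,Y-y0)<.022)&(H>.01); br=p.mean(-1); wsel=g2&(br>130)
        wc=np.array([U[wsel].mean(),Y[wsel].mean()-y0]) if wsel.any() else None
        print(' ',nm,'n',k.sum(),'centre',cen,'axis cw deg',a%180,'sd',np.sqrt(ev),'white',wc,wsel.sum())
    lt=b&(abs(U)<.04)&(abs(Y)<.02)&(H>.02)&(H<.04)&(U<.025)
    print(' latch',U[lt].mean(),Y[lt].mean(),H[lt].max())
E
python3 fit.py; python3 - <<'E'
from h import *
c=r.calibration('wrist'); s=r.get_state(); T=Ro.from_quat(s['eef_rot']).as_matrix(); R=np.asarray(c['R']); o=-R.T@c['t']
print('cam in tool',T.T@(o-s['tool_pos']),'axes',np.round(T.T@R.T,2).tolist(), c['fov_y'])
E
```

```text
scene ((0.5322308540344238, -0.04981642961502075), (0.15491054952144623, 0.28529277443885803), 16.560636520385742) 0.11971787793958001
 box yaw -163.4393690112435 ctr [ 0.57776049 -0.03627751  0.        ]
 panel H 0.0008190251086717581 U,Y range [-0.05407258  0.0539872 ] [-0.13818539  0.13696007]
  L n 69 centre [ 0.00096865 -0.00164544] axis cw deg 153.50020715708158 sd [0.00367289 0.01075723] white [-0.01020437 -0.00731649] 5
  R n 73 centre [-8.02942704e-05 -1.00607547e-03] axis cw deg 115.1951985161869 sd [0.00367003 0.01129087] white [-0.00461671 -0.01183089] 7
 latch -0.00029633540566877895 -0.0015802366859477915 0.03538532538292567
top ((0.0, 0.0), (0.0, 0.0), 0.0) nan
 box yaw nan ctr [nan nan nan]
cam in tool [ 7.74040233e-02 -1.41416116e-04 -1.47133418e-01] axes [[0.0, -0.95, -0.3], [1.0, 0.0, 0.0], [-0.0, -0.3, 0.95]] 68.54723454013508
  return _methods._mean(a, axis=axis, dtype=dtype,
  ret = ret.dtype.type(ret / rcount)
fit.py:8: RuntimeWarning: invalid value encountered in divide
  bx=cv2.boxPoints(rc); e=[bx[1]-bx[0],bx[2]-bx[1]]; L=max(e,key=np.linalg.norm); L=L/np.linalg.norm(L)
Traceback (most recent call last):
  File "fit.py", line 17, in <module>
    fl=b&(abs(H)<.006)&(abs(U)<.055)&(abs(Y)<.14); print(' panel H',np.median(H[fl]),'U,Y range',np.percentile(U[fl],[1,99]),np.percentile(Y[fl],[1,99]))
                                                                                                 ~~~~~~~~~~~~~^^^^^^^^^^^^^^
IndexError: index -1 is out of bounds for axis 0 with size 0
```

```bash
sed -i 's/>.1145)&(P\[...,2\]<.1245)/>.112)\&(P[...,2]<.1255)/; s/np.ones((9,9))/np.ones((7,7))/' fit.py && python3 fit.py
cat > plan.py <<'E'
from h import *
YAW=-163.44; CTR=np.array([.5778,-.0363,0])
def setbox(yaw,ctr):
    global YAW,CTR; YAW,CTR=yaw,np.array(ctr)
def BR(): return Ro.from_euler('z',YAW,degrees=True).as_matrix()
u=np.array([.8192,0,.5736]); n=np.array([-.5736,0,.8192])
def B(x,y,z): return CTR+BR()@np.array([x,y,z])
def Pn(U,Y,H): return B(*(np.array([-.075,Y,.08])+U*u+H*n))
def panelR(cw):   # tool x at cw degrees clockwise from up the slope, tool z into the panel
    a=np.radians(cw); x=np.cos(a)*u+np.sin(a)*np.array([0,-1,0]); z=-n
    return BR()@np.c_[x,np.cross(z,x),z]
def downR(yaw):   # tool down, tool x at world yaw deg
    a=np.radians(yaw); x=np.array([np.cos(a),np.sin(a),0]); z=np.array([0,0,-1.])
    return np.c_[x,np.cross(z,x),z]
def go(pos,R):
    s=r.get_state(); d=100*(np.asarray(pos)-s['tool_pos'])
    rv=np.degrees((Ro.from_matrix(R)*Ro.from_quat(s['eef_rot']).inv()).as_rotvec())
    print('shift cm',np.round(d,2),'turn deg',np.round(rv,2),'|turn|',round(float(np.linalg.norm(rv)),1),'rows>=',int(np.ceil(max(np.linalg.norm(d)/5,np.linalg.norm(rv)/8.5,np.abs(rv).max()/8.5))))
def st():
    s=r.get_state(); print('t',round(s['clock'],2),'tcp',np.round(s['tool_pos'],4),'F',np.round(s['contact_force'],1),'M',np.round(s['moment'],2),'op',round(s['opening'],3),'ff',s['finger_force'],'q',np.round(s['q'],2))
    return s
E
python3 -c "
from plan import *
st(); go(Pn(0,0,.12),panelR(0))"
```

```text
scene ((0.5333935022354126, -0.04952062666416168), (0.1586531698703766, 0.28536152839660645), 16.439016342163086) 0.11968100505531379
 box yaw -163.56098119349113 ctr [ 0.57895177 -0.03607838  0.        ]
 panel H 0.0001361720166066142 U,Y range [-0.05411067  0.05404091] [-0.13805629  0.13672226]
  L n 68 centre [ 0.0016067 -0.0020281] axis cw deg 152.94633628551514 sd [0.00366426 0.01071634] white [-0.00935707 -0.00768995] 5
  R n 72 centre [ 0.00087974 -0.00154368] axis cw deg 114.39665774523164 sd [0.00363376 0.01117848] white [-0.00346598 -0.01219337] 7
 latch 0.0006887570198055643 -0.0019248907173530841 0.03470090041827095
top ((0.528396487236023, -0.04870912432670593), (0.1501692533493042, 0.28351572155952454), 16.2071533203125) 0.11817038891950662
 box yaw -163.79284811128537 ctr [ 0.57400878 -0.03545135  0.        ]
 panel H 0.0007703570105597636 U,Y range [-0.05368355  0.05392235] [-0.13776498  0.13718897]
  L n 45 centre [ 0.00151618 -0.00104552] axis cw deg 151.09315894824627 sd [0.00365405 0.01184133] white [-0.01125747 -0.0041774 ] 4
  R n 47 centre [ 0.001576   -0.00078019] axis cw deg 115.63460943279748 sd [0.00451322 0.01116092] white [-0.00734294 -0.00986121] 5
 latch 0.001255354720927152 -0.0007782006960338578 0.03792059324616916
t 0.1 tcp [0.2234 0.5831 0.238 ] F [ 0.7 -0.4 -0.2] M [-0.   -0.05 -0.03] op 0.998 ff 0.0 q [-1.17  0.69 -0.19  1.57  0.16  0.9  -0.22]
shift cm [ 49.23 -57.84  -5.97] turn deg [ 1.46 35.59 36.29] |turn| 50.9 rows>= 16
```

Request:
step_arm:
  increments:
    - [[3.1,-3.6,-0.2],[0.1,2.2,2.3]]
    - [[3.1,-3.6,-0.2],[0.1,2.2,2.3]]
    - [[3.1,-3.6,-0.2],[0.1,2.2,2.3]]
    - [[3.1,-3.6,-0.2],[0.1,2.2,2.3]]
    - [[3.1,-3.6,-0.2],[0.1,2.2,2.3]]
    - [[3.1,-3.6,-0.2],[0.1,2.2,2.3]]
    - [[3.1,-3.6,-0.2],[0.1,2.2,2.3]]
    - [[3.1,-3.6,-0.2],[0.1,2.2,2.3]]
    - [[3.1,-3.6,-0.2],[0.1,2.2,2.3]]
    - [[3.1,-3.6,-0.2],[0.1,2.2,2.3]]
  fingers: 0.5
  grip_force: 20

```text
clock: 1.1
tool_pos: [0.5346, 0.2215, 0.2184]
eef_rot: [-0.02, 0.981, -0.026, -0.189]
contact_force: [1.1, 1.1, -0.1]
opening: 0.501
finger_force: 0.0
```

Request:
step_arm:
  increments:
    - [[3.1,-3.6,-0.7],[0.1,2.2,2.3]]
    - [[3.1,-3.6,-0.7],[0.1,2.2,2.3]]
    - [[3.1,-3.6,-0.7],[0.1,2.2,2.3]]
    - [[3.1,-3.6,-0.7],[0.1,2.2,2.3]]
    - [[3.1,-3.6,-0.7],[0.1,2.2,2.3]]
    - [[2.6,-2.9,-0.7],[0.1,2.2,2.3]]
    - [[0,0,0],[0,0,0]]
    - [[0,0,0],[0,0,0]]
    - [[0,0,0],[0,0,0]]
    - [[0,0,0],[0,0,0]]

```text
clock: 2.1
tool_pos: [0.7079, 0.0217, 0.1796]
eef_rot: [-0.134, 0.947, -0.038, -0.291]
contact_force: [1.1, 0.6, 0.3]
opening: 0.5
finger_force: 0.0
```

```bash
sed -i 's/^YAW=.*/YAW=-163.6; CTR=np.array([.5755,-.0346,0])/' plan.py && python3 - <<'E'
from plan import *
st(); go(Pn(0,0,.12),panelR(0))
p,d,c=snap('wrist','w1'); np.savez('w1.npz',p=p,d=d,R=c['R'],t=c['t'])
o=cv2.cvtColor(p,cv2.COLOR_RGB2BGR)
X=[Pn(0,.085,0),Pn(0,-.085,0),Pn(0,.085,.038),Pn(0,-.085,.038),Pn(.0,0,.033)]+[B(-.06,y,.127) for y in(-.032,0,.032)]+[Pn(.061,y,0) for y in (-.14,.14)]+[Pn(-.061,y,0) for y in (-.14,.14)]
for q in proj(c,X): cv2.circle(o,tuple(int(i) for i in np.round(q)),3,(0,0,255),1)
cv2.imwrite('pics/w1o.png',cv2.resize(o,(768,576)))
E
```

```text
t 2.1 tcp [0.7079 0.0217 0.1796] F [1.1 0.6 0.3] M [ 0.14 -0.43  0.02] op 0.5 ff 0.0 q [-0.1   1.31 -0.2   0.39  0.25  2.05  1.68]
shift cm [ 0.56 -1.57 -0.13] turn deg [-0.54  0.77  0.42] |turn| 1.0 rows>= 1
```

View pics/w1o.png

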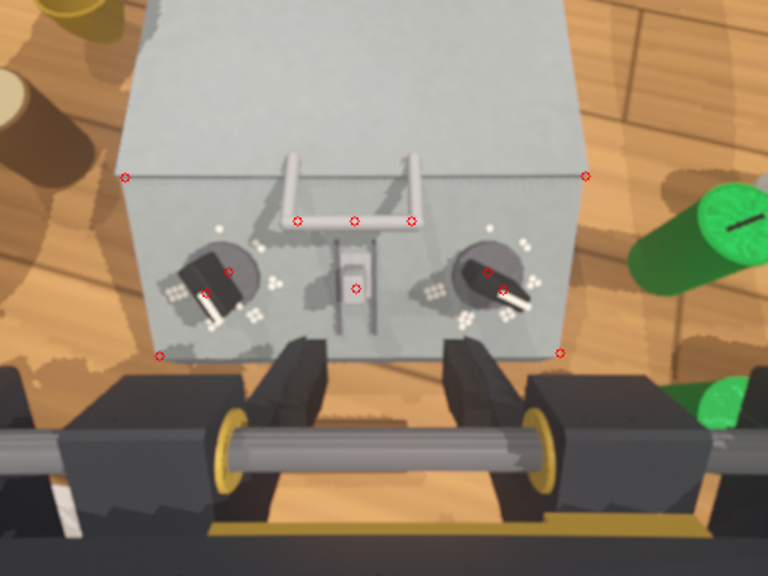

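The overlay marks fall on the dials, latch, bar and panel corners, so the box pose holds. The left pointer is at about the 4 (white end at (210,305)) and the right pointer is between 3 and 4 (white end at (515,297)). Next is the left dial.

```bash
python3 - <<'E'
from plan import *
z=np.load('w1.npz'); p,d=z['p'],z['d']; c=r.calibration('wrist'); c=dict(c); c['R'],c['t']=z['R'],z['t']
P=cloud(c,d); Q=(P-CTR)@BR()-np.array([-.075,0,.08]); U=Q@u;H=Q@n;Y=Q[...,1]
for y0 in(.085,-.085):
    k=(H>.03)&(H<.045)&(np.hypot(U,Y-y0)<.03); pts=np.c_[U[k],Y[k]-y0].astype(np.float32); rc=cv2.minAreaRect(pts)
    ev,V=np.linalg.eigh(np.cov(pts.T)); print(k.sum(),rc,'pca cw',np.degrees(np.arctan2(-V[1,1],V[0,1]))%180)
go(Pn(0,.085,.055),panelR(-27.5)); 
print('in', 100*(Pn(0,0,.012)-Pn(0,0,.055)))
E
```

```text
752 ((-0.0012281714007258415, 0.001187809742987156), (0.03685759752988815, 0.012479977682232857), 27.351943969726562) pca cw 153.00416268540297
647 ((-0.001225755549967289, 0.0014546457678079605), (0.03716856241226196, 0.012224838137626648), 63.544681549072266) pca cw 116.41644863919427
shift cm [ -0.63 -10.76  -5.46] turn deg [14.47  5.06 23.07] |turn| 27.7 rows>= 4
in [-2.36612873 -0.69638956 -3.52256   ]
```

Request:
step_arm:
  increments:
    - [[-0.1,-2.2,-1.1],[2.9,1.0,4.6]]
    - [[-0.1,-2.2,-1.1],[2.9,1.0,4.6]]
    - [[-0.1,-2.2,-1.1],[2.9,1.0,4.6]]
    - [[-0.1,-2.2,-1.1],[2.9,1.0,4.6]]
    - [[-0.2,-2.0,-1.1],[2.9,1.0,4.6]]
    - [[0,0,0],[0,0,0]]
    - [[0,0,0],[0,0,0]]
    - [[0,0,0],[0,0,0]]
    - [[0,0,0],[0,0,0]]
    - [[0,0,0],[0,0,0]]

```text
clock: 3.15
tool_pos: [0.7026, -0.0866, 0.123]
eef_rot: [-0.355, 0.885, 0.028, -0.299]
contact_force: [-0.8, 0.7, 0.1]
opening: 0.497
finger_force: 0.0
```

```bash
python3 -c "
from plan import *
st(); go(Pn(-.0005,.0855,.012),panelR(-27.3))"
```

```text
t 3.15 tcp [ 0.7026 -0.0866  0.123 ] F [-0.8  0.7  0.1] M [ 0.21 -0.42  0.02] op 0.497 ff 0.0 q [ 0.03  1.34 -0.25  0.49  0.37  1.93  2.26]
shift cm [-2.4  -0.67 -3.35] turn deg [-0.    0.03 -0.07] |turn| 0.1 rows>= 1
```

Request:
step_arm:
  increments:
    - [[-0.5,-0.15,-0.7],[0,0,0]]
    - [[-0.5,-0.15,-0.7],[0,0,0]]
    - [[-0.5,-0.13,-0.7],[0,0,0]]
    - [[-0.5,-0.13,-0.7],[0,0,0]]
    - [[-0.4,-0.11,-0.55],[0,0,0]]
    - [[0,0,0],[0,0,0]]
    - [[0,0,0],[0,0,0]]
    - [[0,0,0],[0,0,0]]
    - [[0,0,0],[0,0,0]]
    - [[0,0,0],[0,0,0]]

```text
clock: 4.15
tool_pos: [0.6785, -0.0944, 0.0891]
eef_rot: [-0.355, 0.885, 0.028, -0.299]
contact_force: [-0.6, -0.3, -0.5]
opening: 0.501
finger_force: 0.0
```

Request:
step_arm:
  increments:
    - [[0,0,0],[0,0,0]]
    - [[0,0,0],[0,0,0]]
    - [[0,0,0],[0,0,0]]
    - [[0,0,0],[0,0,0]]
    - [[0,0,0],[0,0,0]]
    - [[0,0,0],[0,0,0]]
    - [[0,0,0],[0,0,0]]
    - [[0,0,0],[0,0,0]]
    - [[0,0,0],[0,0,0]]
    - [[0,0,0],[0,0,0]]
  fingers: 0
  grip_force: 20

```text
clock: 5.15
tool_pos: [0.6783, -0.0946, 0.089]
eef_rot: [-0.355, 0.885, 0.028, -0.3]
contact_force: [0.6, -0.7, -0.3]
opening: 0.139
finger_force: 20.0
```

```bash
python3 -c "
from plan import *
s=st(); go(Pn(0,.085,.012),panelR(20)); R=Ro.from_quat(s['eef_rot']).as_matrix(); x=BR().T@R[:,0]; print('cw now',np.degrees(np.arctan2(-x[1],x@u))); print('tool z',BR().T@R[:,2])"
```

```text
t 5.15 tcp [ 0.6783 -0.0946  0.089 ] F [ 0.6 -0.7 -0.3] M [ 0.13 -0.61  0.03] op 0.139 ff 19.999812548048794 q [ 0.06  1.3  -0.26  0.68  0.37  1.78  2.21]
shift cm [-0.02  0.16  0.09] turn deg [-26.02  -7.68 -38.76] |turn| 47.3 rows>= 6
cw now -27.305811376878157
tool z [ 5.73837279e-01  2.75802110e-04 -8.18969292e-01]
```

Request:
step_arm:
  increments:
    - [[0,0,0],[-2.89,-0.85,-4.31]]
    - [[0,0,0],[-2.89,-0.85,-4.31]]
    - [[0,0,0],[-2.89,-0.85,-4.31]]
    - [[0,0,0],[-2.89,-0.85,-4.31]]
    - [[0,0,0],[-2.89,-0.85,-4.31]]
    - [[0,0,0],[-2.89,-0.85,-4.31]]
    - [[0,0,0],[-2.89,-0.85,-4.31]]
    - [[0,0,0],[-2.89,-0.85,-4.31]]
    - [[0,0,0],[-2.89,-0.85,-4.31]]
    - [[0,0,0],[0,0,0]]

```text
clock: 6.15
tool_pos: [0.6781, -0.094, 0.089]
eef_rot: [0.03, 0.953, -0.093, -0.286]
contact_force: [-0.2, 0.8, -0.4]
opening: 0.137
finger_force: 20.0
```

Request:
step_arm:
  increments:
    - [[0,0,0],[0,0,0]]
    - [[0,0,0],[0,0,0]]
    - [[0,0,0],[0,0,0]]
    - [[0,0,0],[0,0,0]]
    - [[0,0,0],[0,0,0]]
    - [[0.55,0.16,0.82],[0,0,0]]
    - [[1.1,0.32,1.64],[0,0,0]]
    - [[1.1,0.32,1.64],[0,0,0]]
    - [[1.1,0.32,1.64],[0,0,0]]
    - [[0.55,0.16,0.82],[0,0,0]]
  fingers: 0.45

```text
clock: 7.15
tool_pos: [0.7222, -0.0809, 0.1549]
eef_rot: [0.029, 0.954, -0.092, -0.283]
contact_force: [-4.3, -1.5, -0.9]
opening: 0.446
finger_force: 0.0
```

```bash
python3 - <<'E'
from plan import *
s=st(); R=Ro.from_quat(s['eef_rot']).as_matrix(); x=BR().T@R[:,0]; print('cw now',np.degrees(np.arctan2(-x[1],x@u)))
go(Pn(-.0005,-.0845,.065),panelR(116.4)); print('in',100*(Pn(0,0,.012)-Pn(0,0,.065)))
E
```

```text
t 7.15 tcp [ 0.7222 -0.0809  0.1549] F [-4.3 -1.5 -0.9] M [ 0.14 -0.26 -0.01] op 0.446 ff 0.0 q [-0.03  1.4   0.07  0.23  0.11  2.09  1.54]
cw now 19.869936398464073
shift cm [-6.25 15.91 -2.2 ] turn deg [-53.01 -15.24 -79.22] |turn| 96.5 rows>= 12
in [-2.91639123 -0.85834062 -4.34176   ]
```

Request:
step_arm:
  increments:
    - [[-0.8,0.9,-0.7],[-4.08,-1.17,-6.09]]
    - [[-0.8,0.9,-0.7],[-4.08,-1.17,-6.09]]
    - [[-0.6,0.9,-0.5],[-4.08,-1.17,-6.09]]
    - [[-0.5,1.3,-0.2],[-4.08,-1.17,-6.09]]
    - [[-0.5,1.3,-0.2],[-4.08,-1.17,-6.09]]
    - [[-0.4,1.3,-0.1],[-4.08,-1.17,-6.09]]
    - [[-0.4,1.3,-0.1],[-4.08,-1.17,-6.09]]
    - [[-0.4,1.3,-0.1],[-4.08,-1.17,-6.09]]
    - [[-0.4,1.3,-0.1],[-4.08,-1.17,-6.09]]
    - [[-0.4,1.3,-0.1],[-4.08,-1.17,-6.09]]

```text
clock: 8.15
tool_pos: [0.6686, 0.0369, 0.1263]
eef_rot: [0.601, 0.74, -0.247, -0.173]
contact_force: [-0.0, 0.4, 0.4]
opening: 0.449
finger_force: 0.0
```

Request:
step_arm:
  increments:
    - [[-0.5,1.3,-0.1],[-4.08,-1.17,-6.09]]
    - [[-0.5,1.3,-0.1],[-4.08,-1.17,-6.09]]
    - [[-0.6,1.3,0],[-4.08,-1.17,-6.09]]
    - [[0,0,0],[0,0,0]]
    - [[0,0,0],[0,0,0]]
    - [[0,0,0],[0,0,0]]
    - [[0,0,0],[0,0,0]]
    - [[0,0,0],[0,0,0]]
    - [[0,0,0],[0,0,0]]
    - [[0,0,0],[0,0,0]]

```text
clock: 9.15
tool_pos: [0.6528, 0.0751, 0.1243]
eef_rot: [0.732, 0.612, -0.275, -0.123]
contact_force: [0.6, -0.2, 0.0]
opening: 0.45
finger_force: 0.0
```

```bash
python3 - <<'E'
from plan import *
s=st(); R=Ro.from_quat(s['eef_rot']).as_matrix(); x=BR().T@R[:,0]; print('cw now',np.degrees(np.arctan2(-x[1],x@u)))
go(Pn(-.0005,-.0845,.013),panelR(116.4))
# check left dial in wrist + scene views
for nm in('scene','wrist'):
    p,d,c=snap(nm); P=cloud(c,d); Q=(P-CTR)@BR()-np.array([-.075,0,.08]); U=Q@u;H=Q@n;Y=Q[...,1]
    k=(d>0)&(H>.028)&(H<.045)&(np.hypot(U,Y-.085)<.03)
    if k.sum()>30:
        pts=np.c_[U[k],Y[k]-.085]; ev,V=np.linalg.eigh(np.cov(pts.T)); print(nm,k.sum(),'left cw',np.degrees(np.arctan2(-V[1,1],V[0,1]))%180)
E
```

```text
t 9.15 tcp [0.6528 0.0751 0.1243] F [ 0.6 -0.2  0. ] M [ 0.12 -0.41 -0.03] op 0.45 ff 0.0 q [-0.3   1.25  0.35  0.8  -0.22  1.74 -0.23]
cw now 116.50804296536043
shift cm [-2.17 -0.52 -3.39] turn deg [-0.18 -0.13  0.27] |turn| 0.4 rows>= 1
```

Now in over the right dial, grip, then turn it back 66° anticlockwise.

Request:
step_arm:
  increments:
    - [[-0.45,-0.11,-0.7],[0,0,0]]
    - [[-0.45,-0.11,-0.7],[0,0,0]]
    - [[-0.45,-0.1,-0.7],[0,0,0]]
    - [[-0.45,-0.1,-0.7],[0,0,0]]
    - [[-0.37,-0.1,-0.6],[0,0,0]]
    - [[0,0,0],[0,0,0]]
    - [[0,0,0],[0,0,0]]
    - [[0,0,0],[0,0,0]]
    - [[0,0,0],[0,0,0]]
    - [[0,0,0],[0,0,0]]

```text
clock: 10.25
tool_pos: [0.6313, 0.0701, 0.0905]
eef_rot: [0.732, 0.612, -0.275, -0.123]
contact_force: [-0.4, 0.4, -0.1]
opening: 0.447
finger_force: 0.0
```

Request:
step_arm:
  increments:
    - [[0,0,0],[0,0,0]]
    - [[0,0,0],[0,0,0]]
    - [[0,0,0],[0,0,0]]
    - [[0,0,0],[0,0,0]]
    - [[0,0,0],[0,0,0]]
    - [[0,0,0],[0,0,0]]
    - [[0,0,0],[0,0,0]]
    - [[0,0,0],[0,0,0]]
    - [[0,0,0],[0,0,0]]
    - [[0,0,0],[0,0,0]]
  fingers: 0

```text
clock: 11.25
tool_pos: [0.6319, 0.0698, 0.0899]
eef_rot: [0.732, 0.612, -0.274, -0.122]
contact_force: [5.0, -0.4, -5.0]
opening: 0.138
finger_force: 20.0
```

```bash
python3 - <<'E'
from plan import *
s=st(); go(Pn(0,-.085,.013),panelR(50))
E
```

```text
t 11.25 tcp [0.6319 0.0698 0.0899] F [ 5.  -0.4 -5. ] M [ 0.03 -2.    0.31] op 0.138 ff 19.99944329727441 q [-0.32  1.24  0.34  0.93 -0.22  1.61 -0.21]
shift cm [-0.13  0.04  0.08] turn deg [36.42 10.61 54.65] |turn| 66.5 rows>= 8
```

Request:
step_arm:
  increments:
    - [[0.1,0,-0.1],[4.05,1.18,6.07]]
    - [[0,0,0],[4.05,1.18,6.07]]
    - [[0,0,0],[4.05,1.18,6.07]]
    - [[0,0,0],[4.05,1.18,6.07]]
    - [[0,0,0],[4.05,1.18,6.07]]
    - [[0,0,0],[4.05,1.18,6.07]]
    - [[0,0,0],[4.05,1.18,6.07]]
    - [[0,0,0],[4.05,1.18,6.07]]
    - [[0,0,0],[4.05,1.18,6.07]]
    - [[0,0,0],[0,0,0]]

```text
clock: 12.25
tool_pos: [0.6316, 0.0696, 0.0901]
eef_rot: [0.275, 0.913, -0.166, -0.253]
contact_force: [1.2, -1.1, 1.3]
opening: 0.138
finger_force: 20.0
```

Request:
step_arm:
  increments:
    - [[0,0,0],[0,0,0]]
    - [[0,0,0],[0,0,0]]
    - [[0,0,0],[0,0,0]]
    - [[0,0,0],[0,0,0]]
    - [[0,0,0],[0,0,0]]
    - [[0.55,0.16,0.82],[0,0,0]]
    - [[1.1,0.32,1.64],[0,0,0]]
    - [[0.55,0.16,0.82],[0,0,0]]
    - [[0.55,0.16,0.82],[0,0,0]]
    - [[0,0,0],[0,0,0]]
  fingers: 0.4

```text
clock: 13.25
tool_pos: [0.6605, 0.0784, 0.1311]
eef_rot: [0.275, 0.913, -0.165, -0.251]
contact_force: [0.2, -0.4, 0.1]
opening: 0.398
finger_force: 0.0
```

```bash
python3 - <<'E'
from plan import *
s=st(); R=Ro.from_quat(s['eef_rot']).as_matrix(); x=BR().T@R[:,0]; print('cw now',np.degrees(np.arctan2(-x[1],x@u)))
go(Pn(0,0.0005,.06),panelR(0)); 
E
```

```text
t 13.25 tcp [0.6605 0.0784 0.1311] F [ 0.2 -0.4  0.1] M [ 0.15 -0.51  0.01] op 0.398 ff 0.0 q [-0.22  1.23  0.05  0.74  0.01  1.77  0.79]
cw now 49.996284381309664
shift cm [ 2.01 -8.26 -0.2 ] turn deg [27.55  8.18 40.92] |turn| 50.0 rows>= 6
```

Request:
step_arm:
  increments:
    - [[0.29,-1.18,0],[3.94,1.17,5.85]]
    - [[0.29,-1.18,0],[3.94,1.17,5.85]]
    - [[0.29,-1.18,0],[3.94,1.17,5.85]]
    - [[0.29,-1.18,-0.05],[3.94,1.17,5.85]]
    - [[0.29,-1.18,-0.05],[3.94,1.17,5.85]]
    - [[0.29,-1.18,-0.05],[3.94,1.17,5.85]]
    - [[0.29,-1.18,-0.05],[3.94,1.17,5.85]]
    - [[0,0,0],[0,0,0]]
    - [[0,0,0],[0,0,0]]
    - [[0,0,0],[0,0,0]]

```text
clock: 14.25
tool_pos: [0.6795, -0.0034, 0.1282]
eef_rot: [-0.136, 0.944, -0.044, -0.299]
contact_force: [0.0, -0.1, -0.4]
opening: 0.399
finger_force: 0.0
```

```bash
python3 - <<'E'
from plan import *
s=st(); go(Pn(0,0.0005,.013),panelR(0))
p,d,c=snap('wrist','w2'); P=cloud(c,d); Q=(P-CTR)@BR()-np.array([-.075,0,.08]); U=Q@u;H=Q@n;Y=Q[...,1]
for y0 in(.085,-.085):
    k=(d>0)&(H>.03)&(H<.045)&(np.hypot(U,Y-y0)<.03)
    if k.sum()>30:
        pts=np.c_[U[k],Y[k]-y0]; ev,V=np.linalg.eigh(np.cov(pts.T)); print(k.sum(),pts.mean(0),'cw',np.degrees(np.arctan2(-V[1,1],V[0,1]))%180)
k=(d>0)&(H>.026)&(H<.038)&(abs(U)<.02)&(abs(Y)<.012); print('latch',k.sum(),U[k].min(),U[k].max(),Y[k].min(),Y[k].max())
E
```

```text
t 14.25 tcp [ 0.6795 -0.0034  0.1282] F [ 0.  -0.1 -0.4] M [ 0.2  -0.52 -0.03] op 0.399 ff 0.0 q [-0.08  1.26 -0.13  0.66  0.21  1.83  1.69]
shift cm [-2.48 -0.84 -3.75] turn deg [ 0.1  -0.12 -0.06] |turn| 0.2 rows>= 1
1160 [ 0.00161157 -0.00046835] cw 19.190709408528733
1375 [0.00122617 0.00289358] cw 50.010358361642545
latch 539 -0.009798452848346132 0.008423457997734807 -0.004617957059310612 0.007680101381772906
```

View pics/w2.png

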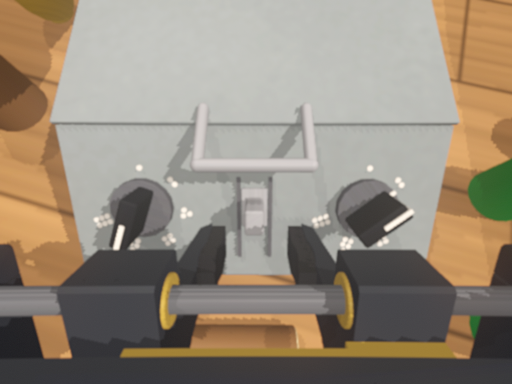

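The dials read 199° and 50°, as wanted: left pointer at the 5, white end (120,238); right pointer at the 2, white end (400,220). Now I grip the latch and slide it.

Request:
step_arm:
  increments:
    - [[-0.5,-0.2,-0.75],[0,0,0]]
    - [[-0.5,-0.2,-0.75],[0,0,0]]
    - [[-0.5,-0.2,-0.75],[0,0,0]]
    - [[-0.5,-0.2,-0.75],[0,0,0]]
    - [[-0.45,-0.14,-0.75],[0,0,0]]
    - [[0,0,0],[0,0,0]]
    - [[0,0,0],[0,0,0]]
    - [[0,0,0],[0,0,0]]
    - [[0,0,0],[0,0,0]]
    - [[0,0,0],[0,0,0]]

```text
clock: 15.3
tool_pos: [0.6556, -0.0138, 0.091]
eef_rot: [-0.137, 0.944, -0.044, -0.298]
contact_force: [-0.8, 0.0, -0.3]
opening: 0.401
finger_force: 0.0
```

Request:
step_arm:
  increments:
    - [[0,0,0],[0,0,0]]
    - [[0,0,0],[0,0,0]]
    - [[0,0,0],[0,0,0]]
    - [[0,0,0],[0,0,0]]
    - [[0,0,0],[0,0,0]]
    - [[0,0,0],[0,0,0]]
    - [[0,0,0],[0,0,0]]
    - [[0,0,0],[0,0,0]]
    - [[0,0,0],[0,0,0]]
    - [[0,0,0],[0,0,0]]
  fingers: 0

```text
clock: 16.3
tool_pos: [0.655, -0.0126, 0.0908]
eef_rot: [-0.137, 0.943, -0.043, -0.299]
contact_force: [-2.6, 3.7, 1.9]
opening: 0.148
finger_force: 20.0
```

Request:
step_arm:
  increments:
    - [[0.3,0.09,-0.22],[0,0,0]]
    - [[0.3,0.09,-0.22],[0,0,0]]
    - [[0.3,0.09,-0.22],[0,0,0]]
    - [[0.3,0.09,-0.22],[0,0,0]]
    - [[0.3,0.09,-0.22],[0,0,0]]
    - [[0.24,0.07,-0.18],[0,0,0]]
    - [[0,0,0],[0,0,0]]
    - [[0,0,0],[0,0,0]]
    - [[0,0,0],[0,0,0]]
    - [[0,0,0],[0,0,0]]

```text
clock: 17.3
tool_pos: [0.6723, -0.0075, 0.0782]
eef_rot: [-0.137, 0.943, -0.043, -0.299]
contact_force: [-1.9, 5.0, 1.6]
opening: 0.145
finger_force: 20.0
```

```bash
python3 - <<'E'
from plan import *
s=st(); w=BR().T@(s['tool_pos']-CTR)-np.array([-.075,0,.08]); print('U,Y,H',w@u,w[1],w@n)
E
```

```text
t 17.3 tcp [ 0.6723 -0.0075  0.0782] F [-1.9  5.   1.6] M [ 0.97  0.11 -0.65] op 0.145 ff 20.00007897382602 q [-0.07  1.3  -0.13  0.72  0.21  1.73  1.68]
U,Y,H -0.021965582683090516 0.0013006413768012655 0.01312566612028792
```

Request:
step_arm:
  increments:
    - [[0.12,0.03,-0.08],[0,0,0]]
    - [[0.12,0.04,-0.09],[0,0,0]]
    - [[0,0,0],[0,0,0]]
    - [[0,0,0],[0,0,0]]
    - [[0,0,0],[0,0,0]]
    - [[0,0,0],[0,0,0]]
    - [[0,0,0],[0,0,0]]
    - [[0,0,0],[0,0,0]]
    - [[0,0,0],[0,0,0]]
    - [[0,0,0],[0,0,0]]

```text
clock: 18.3
tool_pos: [0.6724, -0.0075, 0.0781]
eef_rot: [-0.137, 0.942, -0.043, -0.303]
contact_force: [-9.7, 4.4, 8.0]
opening: 0.141
finger_force: 20.0
```

Request:
step_arm:
  increments:
    - [[0,0,0],[0,0,0]]
    - [[0,0,0],[0,0,0]]
    - [[0,0,0],[0,0,0]]
    - [[0,0,0],[0,0,0]]
    - [[0.55,0.16,0.82],[0,0,0]]
    - [[1.1,0.32,1.64],[0,0,0]]
    - [[1.1,0.32,1.64],[0,0,0]]
    - [[0,0,0],[0,0,0]]
    - [[0,0,0],[0,0,0]]
    - [[0,0,0],[0,0,0]]
  fingers: 0.4

```text
clock: 19.3
tool_pos: [0.7018, -0.0004, 0.1163]
eef_rot: [-0.137, 0.943, -0.044, -0.3]
contact_force: [-1.3, 0.5, 0.5]
opening: 0.403
finger_force: 0.0
```

```bash
python3 - <<'E'
from plan import *
s=st()
p,d,c=snap('wrist'); P=cloud(c,d); Q=(P-CTR)@BR()-np.array([-.075,0,.08]); U=Q@u;H=Q@n;Y=Q[...,1]
k=(d>0)&(H>.024)&(H<.038)&(U<.02)&(U>-.04)&(abs(Y)<.012); print('latch',k.sum(),np.percentile(U[k],[2,98]) if k.any() else '')
q=P[(d>0)]; W=(q-CTR)@BR(); k=(abs(W[:,1])<.025)&(abs(W[:,0]+.06)<.015)&(W[:,2]>.115)&(W[:,2]<.14); print('bar',k.sum(),np.percentile(W[k],[2,50,98],axis=0))
go(Pn(.0395,.0,.075),panelR(90)); print('in',100*(Pn(0,0,.012)-Pn(0,0,.075)))
E
```

```text
t 19.3 tcp [ 7.018e-01 -4.000e-04  1.163e-01] F [-1.3  0.5  0.5] M [ 0.19 -0.53  0.02] op 0.403 ff 0.0 q [-0.09  1.35 -0.12  0.48  0.21  1.93  1.72]
latch 549 [-0.03110115 -0.0138301 ]
bar 1242 [[-6.68173057e-02 -2.40037485e-02  1.27655453e-01]
 [-6.40971700e-02 -6.55700686e-05  1.31520248e-01]
 [-5.85008631e-02  2.40028317e-02  1.33278307e-01]]
shift cm [-4.41 -1.    4.77] turn deg [-49.59 -14.86 -73.7 ] |turn| 90.1 rows>= 11
in [-3.46665372 -1.02029168 -5.16096   ]
```

Request:
step_arm:
  increments:
    - [[-0.3,-0.08,0.6],[-4.13,-1.24,-6.14]]
    - [[-0.3,-0.08,0.6],[-4.13,-1.24,-6.14]]
    - [[-0.3,-0.08,0.5],[-4.13,-1.24,-6.14]]
    - [[-0.3,-0.08,0.4],[-4.13,-1.24,-6.14]]
    - [[-0.4,-0.08,0.4],[-4.13,-1.24,-6.14]]
    - [[-0.4,-0.08,0.4],[-4.13,-1.24,-6.14]]
    - [[-0.4,-0.08,0.4],[-4.13,-1.24,-6.14]]
    - [[-0.4,-0.08,0.4],[-4.13,-1.24,-6.14]]
    - [[-0.4,-0.08,0.3],[-4.13,-1.24,-6.14]]
    - [[-0.4,-0.08,0.3],[-4.13,-1.24,-6.14]]

```text
clock: 20.35
tool_pos: [0.6657, -0.0084, 0.16]
eef_rot: [0.469, 0.83, -0.217, -0.209]
contact_force: [0.1, 0.6, 0.2]
opening: 0.401
finger_force: 0.0
```

Request:
step_arm:
  increments:
    - [[-0.4,-0.1,0.3],[-4.13,-1.24,-6.14]]
    - [[-0.4,-0.1,0.2],[-4.13,-1.24,-6.14]]
    - [[0,0,0],[0,0,0]]
    - [[0,0,0],[0,0,0]]
    - [[0,0,0],[0,0,0]]
    - [[0,0,0],[0,0,0]]
    - [[0,0,0],[0,0,0]]
    - [[0,0,0],[0,0,0]]
    - [[0,0,0],[0,0,0]]
    - [[0,0,0],[0,0,0]]

```text
clock: 21.35
tool_pos: [0.6587, -0.0101, 0.1653]
eef_rot: [0.571, 0.764, -0.241, -0.179]
contact_force: [-0.4, -0.1, 0.1]
opening: 0.402
finger_force: 0.0
```

```bash
python3 - <<'E'
from plan import *
s=st(); go(B(-.0615,0,.128)-.018*(BR()@n),panelR(90))
E
```

```text
t 21.35 tcp [ 0.6587 -0.0101  0.1653] F [-0.4 -0.1  0.1] M [ 0.11 -0.45  0.  ] op 0.402 ff 0.0 q [-0.16  1.18  0.19  0.8  -0.03  1.76  0.26]
shift cm [-3.41 -1.01 -5.21] turn deg [ 0.1   0.03 -0.11] |turn| 0.2 rows>= 2
```

Down over the bar and grip it lightly, so that the round bar can turn in the pads.

Request:
step_arm:
  increments:
    - [[-0.5,-0.15,-0.75],[0,0,0]]
    - [[-0.5,-0.15,-0.75],[0,0,0]]
    - [[-0.5,-0.15,-0.75],[0,0,0]]
    - [[-0.5,-0.15,-0.75],[0,0,0]]
    - [[-0.5,-0.15,-0.75],[0,0,0]]
    - [[-0.5,-0.15,-0.75],[0,0,0]]
    - [[-0.4,-0.11,-0.7],[0,0,0]]
    - [[0,0,0],[0,0,0]]
    - [[0,0,0],[0,0,0]]
    - [[0,0,0],[0,0,0]]

```text
clock: 22.35
tool_pos: [0.6251, -0.0201, 0.1136]
eef_rot: [0.571, 0.764, -0.241, -0.179]
contact_force: [-0.6, -0.6, 0.4]
opening: 0.398
finger_force: 0.0
```

Request:
step_arm:
  increments:
    - [[0,0,0],[0,0,0]]
    - [[0,0,0],[0,0,0]]
    - [[0,0,0],[0,0,0]]
    - [[0,0,0],[0,0,0]]
    - [[0,0,0],[0,0,0]]
    - [[0,0,0],[0,0,0]]
    - [[0,0,0],[0,0,0]]
    - [[0,0,0],[0,0,0]]
    - [[0,0,0],[0,0,0]]
    - [[0,0,0],[0,0,0]]
  fingers: 0
  grip_force: 12

```text
clock: 23.35
tool_pos: [0.625, -0.02, 0.1132]
eef_rot: [0.571, 0.764, -0.241, -0.179]
contact_force: [3.0, 0.6, -1.1]
opening: 0.099
finger_force: 12.0
```

```bash
python3 - <<'E'
from plan import *
s=st(); R0=Ro.from_quat(s['eef_rot']); g=s['tool_pos']-.019*R0.as_matrix()[:,2]; print('grasp in box',BR().T@(g-CTR))
# swing: bar angle phi, tool turns k*phi about hinge axis; opening rotates -x -> +z, i.e. about box +y
yb=BR()[:,1]; rel=np.array([-.18,0,.012]); N=24; pm=1.78; k=0.45
prev=s['tool_pos']; off=s['tool_pos']-g
P=[]
for i in range(1,N+1):
    f=pm*i/N; c=B(.12,0,.115)+BR()@(Ro.from_rotvec([0,f,0]).apply(rel))
    c=c+ (g-B(-.06,0,.127))*0
    o=Ro.from_rotvec(yb*k*f).apply(off); P.append(c+o)
P=np.array(P); P+= (s['tool_pos']-(B(-.06,0,.127)+off))*1.0
D=100*np.diff(np.vstack([s['tool_pos'],P]),axis=0)
print(np.round(D,2).tolist()); print('turn/row',np.degrees(yb*k*pm/N)); print(P[-1])
E
```

```text
t 23.35 tcp [ 0.625  -0.02    0.1132] F [ 3.   0.6 -1.1] M [ 0.24 -1.18  0.07] op 0.099 ff 11.992829069495201 q [-0.16  1.17  0.18  1.01 -0.03  1.57  0.26]
grasp in box [-6.25063958e-02 -3.35252399e-05  1.28813727e-01]
[[-0.08, -0.02, 1.3], [-0.18, -0.05, 1.28], [-0.27, -0.08, 1.26], [-0.36, -0.11, 1.24], [-0.45, -0.13, 1.2], [-0.53, -0.16, 1.16], [-0.61, -0.18, 1.12], [-0.69, -0.2, 1.06], [-0.77, -0.23, 1.01], [-0.84, -0.25, 0.94], [-0.9, -0.27, 0.87], [-0.96, -0.28, 0.8], [-1.02, -0.3, 0.72], [-1.06, -0.31, 0.63], [-1.11, -0.33, 0.55], [-1.14, -0.34, 0.46], [-1.17, -0.35, 0.37], [-1.2, -0.35, 0.27], [-1.21, -0.36, 0.18], [-1.22, -0.36, 0.08], [-1.22, -0.36, -0.02], [-1.22, -0.36, -0.11], [-1.21, -0.35, -0.21], [-1.19, -0.35, -0.31]]
turn/row [ 0.5399065  -1.83444493  0.        ]
[ 0.41913462 -0.08064038  0.2717435 ]
```

Request:
step_arm:
  increments:
    - [[-0.08,-0.02,1.3],[0.54,-1.83,0]]
    - [[-0.18,-0.05,1.28],[0.54,-1.83,0]]
    - [[-0.27,-0.08,1.26],[0.54,-1.83,0]]
    - [[-0.36,-0.11,1.24],[0.54,-1.83,0]]
    - [[-0.45,-0.13,1.2],[0.54,-1.83,0]]
    - [[-0.53,-0.16,1.16],[0.54,-1.83,0]]
    - [[-0.61,-0.18,1.12],[0.54,-1.83,0]]
    - [[-0.69,-0.2,1.06],[0.54,-1.83,0]]
    - [[-0.77,-0.23,1.01],[0.54,-1.83,0]]
    - [[-0.84,-0.25,0.94],[0.54,-1.83,0]]

```text
clock: 24.35
tool_pos: [0.5779, -0.0338, 0.2299]
eef_rot: [0.593, 0.794, -0.11, -0.08]
contact_force: [4.4, 1.4, -0.1]
opening: 0.096
finger_force: 12.0
```

```bash
python3 - <<'E'
from plan import *
s=st(); R0=Ro.from_quat(s['eef_rot']); g=BR().T@(s['tool_pos']-.019*R0.as_matrix()[:,2]-CTR)-np.array([.12,0,.115]); print('r',np.hypot(g[0],g[2]),'phi',np.arctan2(g[2],-g[0])-.0666)
E
```

```text
t 24.35 tcp [ 0.5779 -0.0338  0.2299] F [ 4.4  1.4 -0.1] M [ 0.25 -1.08 -0.03] op 0.096 ff 12.025225914549083 q [-0.14  0.77  0.16  1.48 -0.04  1.17  0.3 ]
r 0.18450449797550625 phi 0.7401655455269026
```

Swinging well, with the bar still in the grip. Continue.

Request:
step_arm:
  increments:
    - [[-0.9,-0.27,0.87],[0.54,-1.83,0]]
    - [[-0.96,-0.28,0.8],[0.54,-1.83,0]]
    - [[-1.02,-0.3,0.72],[0.54,-1.83,0]]
    - [[-1.06,-0.31,0.63],[0.54,-1.83,0]]
    - [[-1.11,-0.33,0.55],[0.54,-1.83,0]]
    - [[-1.14,-0.34,0.46],[0.54,-1.83,0]]
    - [[-1.17,-0.35,0.37],[0.54,-1.83,0]]
    - [[-1.2,-0.35,0.27],[0.54,-1.83,0]]
    - [[-1.21,-0.36,0.18],[0.54,-1.83,0]]
    - [[-1.22,-0.36,0.08],[0.54,-1.83,0]]

```text
clock: 25.35
tool_pos: [0.4677, -0.0661, 0.2797]
eef_rot: [0.598, 0.801, 0.023, 0.019]
contact_force: [2.6, 2.3, 2.4]
opening: 0.099
finger_force: 12.0
```

Request:
step_arm:
  increments:
    - [[-1.22,-0.36,-0.02],[0.54,-1.83,0]]
    - [[-1.22,-0.36,-0.11],[0.54,-1.83,0]]
    - [[-1.21,-0.35,-0.21],[0.54,-1.83,0]]
    - [[-1.0,-0.3,-0.25],[0.54,-1.83,0]]
    - [[0,0,0],[0,0,0]]
    - [[0,0,0],[0,0,0]]
    - [[0,0,0],[0,0,0]]
    - [[0,0,0],[0,0,0]]
    - [[0,0,0],[0,0,0]]
    - [[0,0,0],[0,0,0]]

```text
clock: 26.35
tool_pos: [0.4196, -0.0802, 0.273]
eef_rot: [0.596, 0.797, 0.074, 0.056]
contact_force: [-6.9, 0.5, 12.7]
opening: 0.096
finger_force: 12.3
```

```bash
python3 - <<'E'
from plan import *
s=st(); R0=Ro.from_quat(s['eef_rot']); print('tool axes',R0.as_matrix().round(2).tolist()); g=BR().T@(s['tool_pos']-.019*R0.as_matrix()[:,2]-CTR)-np.array([.12,0,.115]); print('r',np.hypot(g[0],g[2]),'phi',np.arctan2(g[2],-g[0])-.0666)
E
```

```text
t 26.35 tcp [ 0.4196 -0.0802  0.273 ] F [-6.9  0.5 12.7] M [0.14 0.91 0.11] op 0.096 ff 12.261625360697508 q [ 0.13  0.33  0.01  2.23 -0.19  0.42  0.6 ]
tool axes [[-0.28, 0.94, 0.18], [0.96, 0.28, 0.05], [-0.0, 0.18, -0.98]]
r 0.18251826050662753 phi 1.7584196558005674
```

Request:
step_arm:
  increments:
    - [[0,0,0],[0,0,0]]
    - [[0,0,0],[0,0,0]]
    - [[0,0,0],[0,0,0]]
    - [[0,0,0],[0,0,0]]
    - [[-0.2,-0.05,1.0],[0,0,0]]
    - [[-0.4,-0.1,2.0],[0,0,0]]
    - [[-0.4,-0.1,2.0],[0,0,0]]
    - [[-0.4,-0.1,2.0],[0,0,0]]
    - [[0,0,0],[0,0,0]]
    - [[0,0,0],[0,0,0]]
  fingers: 0.4

```text
clock: 27.35
tool_pos: [0.4065, -0.0839, 0.3423]
eef_rot: [0.596, 0.797, 0.075, 0.057]
contact_force: [-0.1, -0.1, -0.7]
opening: 0.399
finger_force: 0.0
```

```bash
python3 - <<'E'
from plan import *
s=st(); go([.6165,.3385,.22],downR(16.4)); snap('scene','s3')
p,d,c=snap('top'); P=cloud(c,d); Q=(P-CTR)@BR(); 
E
```

```text
t 27.35 tcp [ 0.4065 -0.0839  0.3423] F [-0.1 -0.1 -0.7] M [-0.13  0.19 -0.02] op 0.399 ff 0.0 q [ 0.11  0.19  0.05  2.14 -0.15  0.64  0.56]
shift cm [ 21.    42.24 -12.23] turn deg [  5.87  10.47 -89.74] |turn| 90.5 rows>= 11
```

View pics/s3.png

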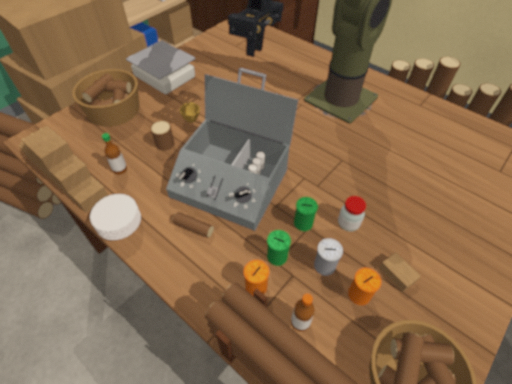

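The lid stands open, and the left compartment, seen at about (225,142), is empty. The coin rolls are in the right one, at (258,160). Now to the tin.

Request:
step_arm:
  increments:
    - [[1.5,3.0,0],[0.42,0.75,-6.41]]
    - [[1.5,3.0,0],[0.42,0.75,-6.41]]
    - [[1.5,3.0,0],[0.42,0.75,-6.41]]
    - [[1.5,3.0,0],[0.42,0.75,-6.41]]
    - [[1.5,3.0,-0.6],[0.42,0.75,-6.41]]
    - [[1.5,3.0,-0.9],[0.42,0.75,-6.41]]
    - [[1.5,3.0,-0.9],[0.42,0.75,-6.41]]
    - [[1.5,3.0,-1.2],[0.42,0.75,-6.41]]
    - [[1.5,3.0,-1.2],[0.42,0.75,-6.41]]
    - [[1.5,3.0,-1.2],[0.42,0.75,-6.41]]
  fingers: 0.82

```text
clock: 28.45
tool_pos: [0.5549, 0.2145, 0.2803]
eef_rot: [0.932, 0.362, 0.023, 0.018]
contact_force: [1.2, -0.3, -0.1]
opening: 0.814
finger_force: 0.0
```

Request:
step_arm:
  increments:
    - [[1.5,3.0,-1.5],[0.42,0.75,-6.41]]
    - [[1.5,3.0,-1.5],[0.42,0.75,-6.41]]
    - [[1.5,3.1,-1.5],[0.42,0.75,-6.41]]
    - [[1.5,3.1,-1.7],[0.41,0.72,-6.41]]
    - [[0,0,0],[0,0,0]]
    - [[0,0,0],[0,0,0]]
    - [[0,0,0],[0,0,0]]
    - [[0,0,0],[0,0,0]]
    - [[0,0,0],[0,0,0]]
    - [[0,0,0],[0,0,0]]

```text
clock: 29.45
tool_pos: [0.6152, 0.3345, 0.2212]
eef_rot: [0.989, 0.148, 0.001, -0.0]
contact_force: [-0.4, -0.1, 0.6]
opening: 0.82
finger_force: 0.0
```

```bash
python3 - <<'E'
from plan import *
s=st()
p,d,c=snap('wrist','w4'); P=cloud(c,d)
k=(d>0)&(abs(P[...,2]-.0895)<.006)&(np.hypot(P[...,0]-.6165,P[...,1]-.3385)<.05)
k=cv2.morphologyEx(k.astype(np.uint8),cv2.MORPH_OPEN,np.ones((3,3)))
q=P[k>0]; ce,ra=cv2.minEnclosingCircle(q[:,:2].astype(np.float32)); print('tin top',len(q),ce,ra,np.median(q[:,2]),(q.min(0)+q.max(0))/2,np.ptp(q,axis=0))
cn,_=cv2.findContours(k,cv2.RETR_EXTERNAL,cv2.CHAIN_APPROX_NONE); cn=max(cn,key=len); e=cv2.fitEllipse(cn); print('ellipse',e,'->',onplane(c,[e[0]],.089))
go([ce[0],ce[1],.05],downR(16.4))
# well from scene
p,d,c=snap('scene'); P=cloud(c,d); Q=(P-CTR)@BR()
f=(d>0)&(abs(Q[...,2]-.01)<.008)&(Q[...,0]>-.03)&(Q[...,0]<.125)&(abs(Q[...,1])<.14)
y=Q[f][:,1]; print('floor y',np.percentile(y[y>0],[1,99]) if (y>0).any() else '', 'x',np.percentile(Q[f][:,0],[1,99]))
g=(d>0)&(abs(Q[...,2]-.09)<.004)&(Q[...,0]>.0)&(Q[...,0]<.1)&(abs(Q[...,1])<.06); print('partition y',np.percentile(Q[g][:,1],[5,50,95]),g.sum())
L=(d>0)&(Q[...,2]>.15)&(Q[...,2]<.25)&(abs(Q[...,1])<.13)&(Q[...,0]>.1)&(Q[...,0]<.22); pp=np.polyfit(Q[L][:,2],Q[L][:,0],1); print('lid angle',np.pi/2+np.arctan(pp[0]),L.sum())
E
```

```text
t 29.45 tcp [0.6152 0.3345 0.2212] F [-0.4 -0.1  0.6] M [-0.05  0.19 -0.06] op 0.82 ff 0.0 q [-0.76  0.85  0.41  1.35 -0.36  1.02 -1.56]
tin top 2508 (0.6174935102462769, 0.338788777589798) 0.029767069965600967 0.08924222159244277 [0.61773879 0.33860996 0.08830935] [0.05865017 0.05838871 0.00677691]
ellipse ((252.40823364257812, 174.1841583251953), (55.232730865478516, 56.169864654541016), 89.62760162353516) -> [[0.61863595 0.33914803 0.089     ]]
shift cm [  0.24   0.41 -17.11] turn deg [-0.03  0.13 -0.59] |turn| 0.6 rows>= 4
floor y [0.02902301 0.13715278] x [-0.01183526  0.11662817]
partition y [-0.01240414 -0.01040761 -0.00769933] 52
lid angle 1.7674508264065858 2712
```

View pics/w4.png

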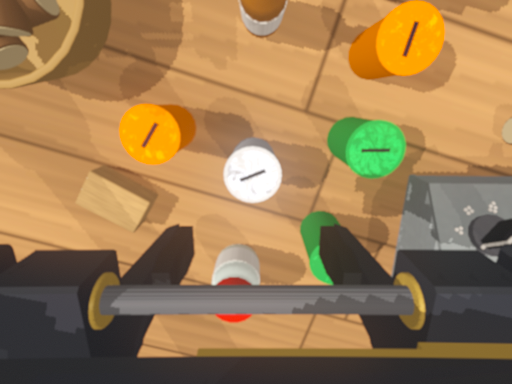

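The tin, with its plain pale top and slot, is at (252,174) and free on both sides of the fingers. The measured radius is 29.8 mm and the height 89 mm, both as stated. Down and grip.

Request:
step_arm:
  increments:
    - [[0.28,0.45,-2.5],[0,0,-0.6]]
    - [[0,0,-2.5],[0,0,0]]
    - [[0,0,-2.5],[0,0,0]]
    - [[0,0,-2.5],[0,0,0]]
    - [[0,0,-2.5],[0,0,0]]
    - [[0,0,-2.1],[0,0,0]]
    - [[0,0,-1.5],[0,0,0]]
    - [[0,0,-1.0],[0,0,0]]
    - [[0,0,0],[0,0,0]]
    - [[0,0,0],[0,0,0]]

```text
clock: 30.55
tool_pos: [0.6185, 0.3398, 0.0502]
eef_rot: [0.99, 0.143, 0.002, -0.0]
contact_force: [-0.6, 0.2, 0.4]
opening: 0.817
finger_force: 0.0
```

Request:
step_arm:
  increments:
    - [[0,0,0],[0,0,0]]
    - [[0,0,0],[0,0,0]]
    - [[0,0,0],[0,0,0]]
    - [[0,0,0],[0,0,0]]
    - [[0,0,0],[0,0,0]]
    - [[0,0,0],[0,0,0]]
    - [[0,0,0],[0,0,0]]
    - [[0,0,0],[0,0,0]]
    - [[0,0,0],[0,0,0]]
    - [[0,0,0],[0,0,0]]
  fingers: 0
  grip_force: 25

```text
clock: 31.55
tool_pos: [0.6184, 0.3399, 0.0504]
eef_rot: [0.99, 0.143, 0.002, -0.0]
contact_force: [-0.9, 0.2, 4.9]
opening: 0.628
finger_force: 25.0
```

Request:
step_arm:
  increments:
    - [[0,0,0.5],[0,0,0]]
    - [[0,0,1.0],[0,0,0]]
    - [[0,0,2.0],[0,0,0]]
    - [[0,0,2.5],[0,0,0]]
    - [[0,0,2.5],[0,0,0]]
    - [[0,0,2.5],[0,0,0]]
    - [[0,0,2.5],[0,0,0]]
    - [[0,0,1.5],[0,0,0]]
    - [[0,0,0],[0,0,0]]
    - [[0,0,0],[0,0,0]]

```text
clock: 32.55
tool_pos: [0.6172, 0.3394, 0.1985]
eef_rot: [0.99, 0.143, 0.0, 0.0]
contact_force: [0.2, -0.2, -2.7]
opening: 0.626
finger_force: 25.0
```

```bash
python3 - <<'E'
from plan import *
s=st(); go(B(.035,.062,.20),downR(16.4)); print(B(.035,.062,.06))
E
```

```text
t 32.55 tcp [0.6172 0.3394 0.1985] F [ 0.2 -0.2 -2.7] M [0.   0.15 0.01] op 0.626 ff 25.000025080516934 q [-0.76  0.88  0.4   1.35 -0.37  0.99 -1.56]
shift cm [ -5.77 -44.34   0.15] turn deg [ 0.02  0.01 -0.01] |turn| 0.0 rows>= 9
[ 0.55942918 -0.10395942  0.06      ]
```

Request:
step_arm:
  increments:
    - [[-0.2,-1.5,1.0],[0,0,0]]
    - [[-0.4,-3.0,1.0],[0,0,0]]
    - [[-0.4,-3.0,1.0],[0,0,0]]
    - [[-0.4,-3.3,1.0],[0,0,0]]
    - [[-0.4,-3.3,0],[0,0,0]]
    - [[-0.4,-3.3,0],[0,0,0]]
    - [[-0.4,-3.3,0],[0,0,0]]
    - [[-0.4,-3.3,0],[0,0,0]]
    - [[-0.4,-3.3,0],[0,0,0]]
    - [[-0.4,-3.3,0],[0,0,0]]

```text
clock: 33.55
tool_pos: [0.5784, 0.0309, 0.239]
eef_rot: [0.99, 0.142, -0.0, 0.0]
contact_force: [-0.1, -0.1, -3.2]
opening: 0.63
finger_force: 25.0
```

Request:
step_arm:
  increments:
    - [[-0.5,-3.3,0],[0,0,0]]
    - [[-0.5,-3.3,0],[0,0,0]]
    - [[-0.5,-3.3,0],[0,0,0]]
    - [[-0.4,-2.5,0],[0,0,0]]
    - [[-0.1,-1.4,0],[0,0,0]]
    - [[0,0,0],[0,0,0]]
    - [[0,0,0],[0,0,0]]
    - [[0,0,0],[0,0,0]]
    - [[0,0,0],[0,0,0]]
    - [[0,0,0],[0,0,0]]

```text
clock: 34.55
tool_pos: [0.5601, -0.1032, 0.2393]
eef_rot: [0.99, 0.144, 0.001, -0.0]
contact_force: [-0.3, -0.3, -3.3]
opening: 0.628
finger_force: 25.0
```

```bash
python3 - <<'E'
from plan import *
s=st(); go(B(.035,.062,.0605),downR(16.4)); snap('scene','s5')
E
```

```text
t 34.55 tcp [ 0.5601 -0.1032  0.2393] F [-0.3 -0.3 -3.3] M [-0.03  0.21 -0.03] op 0.628 ff 24.999974872916937 q [-0.1   0.64  0.35  1.75 -0.29  0.8  -0.89]
shift cm [ -0.07  -0.07 -17.88] turn deg [-0.03  0.1  -0.13] |turn| 0.2 rows>= 4
```

View pics/s5.png

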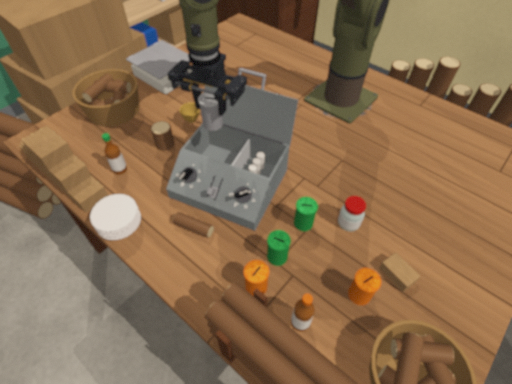

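The tin hangs over the left compartment at about (210,110). The forearm comes down steeply, clear of the lid. I lower it, slowly at the end.

Request:
step_arm:
  increments:
    - [[-0.07,-0.07,-1.2],[0,0,0]]
    - [[0,0,-1.5],[0,0,0]]
    - [[0,0,-1.5],[0,0,0]]
    - [[0,0,-1.5],[0,0,0]]
    - [[0,0,-1.5],[0,0,0]]
    - [[0,0,-1.5],[0,0,0]]
    - [[0,0,-1.5],[0,0,0]]
    - [[0,0,-1.2],[0,0,0]]
    - [[0,0,0],[0,0,0]]
    - [[0,0,0],[0,0,0]]

```text
clock: 35.6
tool_pos: [0.5592, -0.1052, 0.1252]
eef_rot: [0.99, 0.143, 0.001, 0.0]
contact_force: [0.1, -0.5, -2.8]
opening: 0.633
finger_force: 25.0
```

Request:
step_arm:
  increments:
    - [[0,0,-1.0],[0,0,0]]
    - [[0,0,-1.0],[0,0,0]]
    - [[0,0,-1.0],[0,0,0]]
    - [[0,0,-1.0],[0,0,0]]
    - [[0,0,-0.7],[0,0,0]]
    - [[0,0,-0.5],[0,0,0]]
    - [[0,0,-0.4],[0,0,0]]
    - [[0,0,-0.2],[0,0,0]]
    - [[0,0,0],[0,0,0]]
    - [[0,0,0],[0,0,0]]

```text
clock: 36.6
tool_pos: [0.5594, -0.1052, 0.0676]
eef_rot: [0.99, 0.143, 0.001, 0.0]
contact_force: [-0.3, -0.9, -3.5]
opening: 0.63
finger_force: 25.0
```

```bash
python3 - <<'E'
from plan import *
s=st(); go(B(.035,.062,.0605),downR(16.4))
E
```

```text
t 36.6 tcp [ 0.5594 -0.1052  0.0676] F [-0.3 -0.9 -3.5] M [-0.    0.18  0.03] op 0.63 ff 24.999986216425896 q [-0.01  0.88  0.21  1.87 -0.4   0.42 -0.8 ]
shift cm [ 0.01  0.12 -0.71] turn deg [ 0.    0.13 -0.01] |turn| 0.1 rows>= 1
```

Request:
step_arm:
  increments:
    - [[0,0.1,-0.2],[0,0,0]]
    - [[0,0,-0.2],[0,0,0]]
    - [[0,0,-0.15],[0,0,0]]
    - [[0,0,-0.1],[0,0,0]]
    - [[0,0,-0.05],[0,0,0]]
    - [[0,0,-0.05],[0,0,0]]
    - [[0,0,0],[0,0,0]]
    - [[0,0,0],[0,0,0]]
    - [[0,0,0],[0,0,0]]
    - [[0,0,0],[0,0,0]]

```text
clock: 37.6
tool_pos: [0.559, -0.1042, 0.0603]
eef_rot: [0.99, 0.143, 0.001, 0.0]
contact_force: [-2.3, 0.5, 4.5]
opening: 0.626
finger_force: 25.0
```

The floor carries the tin: the force changed from -3.5 to +4.5 N. I release and rise straight up.

Request:
step_arm:
  increments:
    - [[0,0,0],[0,0,0]]
    - [[0,0,0],[0,0,0]]
    - [[0,0,0],[0,0,0]]
    - [[0,0,0],[0,0,0]]
    - [[0,0,0],[0,0,0]]
    - [[0,0,0.5],[0,0,0]]
    - [[0,0,1.0],[0,0,0]]
    - [[0,0,1.0],[0,0,0]]
    - [[0,0,1.5],[0,0,0]]
    - [[0,0,2.0],[0,0,0]]
  fingers: 0.8

```text
clock: 38.6
tool_pos: [0.5589, -0.1041, 0.1209]
eef_rot: [0.99, 0.143, 0.001, 0.0]
contact_force: [-0.6, -0.4, 0.8]
opening: 0.801
finger_force: 0.0
```

Request:
step_arm:
  increments:
    - [[0,0,2.0],[0,0,0]]
    - [[0,0,2.0],[0,0,0]]
    - [[0,0,2.0],[0,0,0]]
    - [[0,0,2.0],[0,0,0]]
    - [[0,0,2.0],[0,0,0]]
    - [[0,0,2.0],[0,0,0]]
    - [[0,0,0],[0,0,0]]
    - [[0,0,0],[0,0,0]]
    - [[0,0,0],[0,0,0]]
    - [[0,0,0],[0,0,0]]

```text
clock: 39.6
tool_pos: [0.5585, -0.1039, 0.239]
eef_rot: [0.99, 0.143, -0.0, -0.0]
contact_force: [-0.5, -0.4, 0.5]
opening: 0.801
finger_force: 0.0
```

```bash
python3 - <<'E'
from plan import *
st(); snap('wrist','w6')
p,d,c=snap('wrist'); P=cloud(c,d); Q=(P-CTR)@BR()
k=(d>0)&(abs(Q[...,2]-.099)<.01)&(np.hypot(Q[...,0]-.035,Q[...,1]-.062)<.045); q=Q[k]
print('tin top z',np.percentile(q[:,2],[5,50,95]),'centre well',((q.min(0)+q.max(0))/2)[:2]-np.array([.0495,.064]),np.ptp(q,axis=0))
A=np.c_[q[:,:2],np.ones(len(q))]; print('tilt',np.linalg.lstsq(A,q[:,2],rcond=None)[0][:2])
p,d,c=snap('scene'); P=cloud(c,d); Q=(P-CTR)@BR()
W=Q-np.array([-.075,0,.08]); U=W@u;H=W@n;Y=Q[...,1]
for y0 in(.085,-.085):
    k=(d>0)&(H>.028)&(H<.045)&(np.hypot(U,Y-y0)<.03); pts=np.c_[U[k],Y[k]]
    if len(pts)>20: ev,V=np.linalg.eigh(np.cov(pts.T)); print('dial cw',np.degrees(np.arctan2(-V[1,1],V[0,1]))%180)
k=(d>0)&(H>.022)&(H<.036)&(abs(Y)<.012)&(abs(U)<.04); print('latch',U[k].mean())
L=(d>0)&(Q[...,2]>.15)&(Q[...,2]<.25)&(Y<0)&(Y>-.13)&(Q[...,0]>.1)&(Q[...,0]<.22); pp=np.polyfit(Q[L][:,2],Q[L][:,0],1); print('lid',np.pi/2+np.arctan(pp[0]))
E
```

```text
t 39.6 tcp [ 0.5585 -0.1039  0.239 ] F [-0.5 -0.4  0.5] M [-0.02  0.15  0.04] op 0.801 ff 0.0 q [-0.11  0.64  0.36  1.76 -0.29  0.8  -0.89]
tin top z [0.09806719 0.09924534 0.10051483] centre well [-0.01303958 -0.00138092] [0.05897161 0.05834925 0.00828576]
tilt [ 0.00175804 -0.00011348]
dial cw 19.5913380728463
dial cw 51.16520424884271
latch -0.02322244452917367
lid 1.7664482620703248
```

View pics/w6.png

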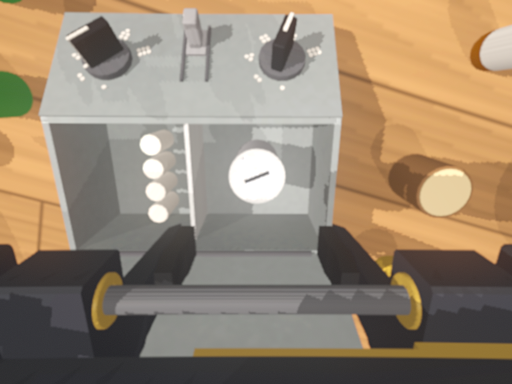

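The tin stands upright, seen at (257,175), with its top at z 99 mm, so it is on the floor 13 mm from the compartment's middle. Dials (199.6° and 51°), latch (23 mm down) and lid (1.77 rad) all hold. I hand in.

```bash
python3 -c "
from plant import r
print(r.finish_job())"
```

```text
the job is handed in; nothing more can be done
None
```

The job is handed in at about 40 s. The last measurements showed left dial at 5, right dial at 2, latch fully down, lid open at 1.77 rad, and the tin upright on the left compartment's floor; the judge gave no verdict.

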